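Fit the brake plate and hold the stairlift brake released

ROBOT

A 6-joint arm with a two-finger parallel gripper is mounted at the origin on the work surface. World frame = base frame: x ahead of the robot, y to its left, z up, the work surface at z = 0. Lengths are in mm, angles in rad, forces in N, time in s.
With the tool pointing down it reaches from about 325 to 875 mm from the base axis. Payload 4.4 kg.
Tool frame: the origin (TCP) lies on the centre line of the jaws, within the pads' length; the fingertips stand ahead of it and the grasp point (between the pads) lies 6 mm ahead of it (ctrl.tcp_to_tips is the z of the fingertips in the tool frame, in mm); z points along the fingers, y is the direction in which the jaws open and shut (so a half turn about z gives the same grasp; the last joint's range is limited). The gripper opens to 85 mm and grips with 20 to 120 N. Pads are 22 mm wide; open, the fingers measure 114 mm over their backs; the gripper's body (76 mm by 85 mm) begins 54 mm behind the grasp point. The pads swing forward as they close: fully open they stand 13 mm farther back than shut.
Start: joints at [-1.315, 0.207, 1.542, -0, 1.393, -0.15], TCP at [226.972, -528.31, 223.482] pointing down, gripper open.
Joint ranges: [-2.73, 2.73], [-0.86, 2.22], [0.23, 2.46], [-1.11, 4.25], [0.08, 2.63], [-2.82, 2.82]. Speed limits (rad/s): [2.79, 2.79, 3.14, 3.14, 3.14, 3.14].

INTERFACE

Orientations are given as a 3x3 rotation matrix whose columns are the frame's x, y, z axes.
In Python, from plant import ctrl, sensors, optics gives the robot as it stands. Calls block until the motion is done:
- ctrl.move_ptp(position, orientation): joint-space move of the TCP to a pose.
- ctrl.move_l(position, rot=None, vel=150, threshold=None): straight line of the TCP; rot=None keeps the orientation; vel is the mean speed in mm/s. With threshold (N) it stops when the force on the tool has changed by that much, and returns True; else False.
- ctrl.set_joints(angles): joint-space move.
- ctrl.gripper_to(opening, force=None): finger opening in mm; force is the grip in N (None keeps the last); returns when the fingers have stopped.
- ctrl.hold(seconds).
- ctrl.solve_ik(position, orientation): joint angles nearest the present ones, or None.
- sensors.read_state(): the state.
- optics.grab_frame(name): name is "side" or "top" or "wrist"; returns (picture, depth): 420x560x3 uint8, red, green, blue; 420x560 float32, mm along the optical axis (not along the pixel's ray), 0 where there is no reading.
- optics.camera_params(name): a dict with "mtx" (3x3 intrinsics, pixels), "R" (3x3) and "t" (3): a world point X has camera coordinates R X + t; the wrist camera has in their place "T_tool_cam" (4x4, takes a point from camera to tool coordinates, whose origin is the TCP and whose axes are the flange's). Camera axes: x right, y down, z forward; pixel columns grow to the right and rows downward; lengths in mm; the calibration is good to about 2 mm. The wrist camera is an equidistant fisheye: a pixel r from the principal point sees the ray r / f radians off the axis. A picture is of the moment at which its call begins: read the wrist's pose just before it. camera_params takes no time and is no camera call.
A pose or a line that the arm cannot do raises ctrl.MotionError and nothing moves.
- ctrl.finish_job(): hands the job in, once; it reports no verdict.
The state is a dict: "t": time; "q": joint angles; "qvel": joint speeds; "tau": joint torques, N m; "eef_pos": TCP position; "eef_rot": TCP orientation; "force": force on the tool from outside, world axes, zero at the start; "wrist_torque": the same for the moment, N m; "grip_width": finger opening in mm.
Only numpy, scipy, OpenCV 4.12 (cv2) and the standard library are available. Lean on these libraries where they do the work, as an engineer would, in place of code of your own. Each camera call takes 0.05 s, during which the arm holds its last target. There are 200 camera calls.

TASK

Fit the white brake plate to the stairlift drive unit: lower it (do not drop it) over the two locating pins until it lies flush on the seat. Then flip the safety catch fully over, and only then pull the brake release lever all the way back towards the control-box side and hold it there: finish with the lever's black grip still held back in the gripper, because it springs back if let go. Leave the tools, tray and mug where they are.

Things in the scene. Friction and masses are not known exactly. Their poses are not given: they have to be found in the camera images.
- plate_center (a point): Centre of the loose brake plate (about 0.3 to 0.6 kg), 24 mm above its underside; z up, x along its long side, through both holes. A dark block 36 (x) x 28 (y) mm stands on its middle, 8 to 44 mm above the underside, with a round stub 24 mm wide on it up to 48 mm. Gripping the block across its 28 mm (along y) keeps the fingers clear of the pins.
- brake_plate: The brake plate; origin at the centre of its underside. White, 110 (x) x 80 (y) x 8 mm, two through holes of 10 mm diameter at x = -40 and +40 mm, y = 0. Starts flat on the bench, left or right of the drive unit (the parts tray lies on the other side). Fits either way round (half a turn).
- seat (a point): Centre of the top of the dark 120 (x) x 90 (y) mm seat on the drive unit, 50 mm above the bench; the plate must lie on it, long side along x. Axes are the unit's: z up, x from the control box to the motor. Two upright pins, 8 mm diameter, at x = -40 and +40 mm, y = 0, rise 18 mm above the seat; their top 5 mm tapers to 4 mm.
- drive_unit: Drive unit fixed to the bench, same axes as the seat; origin at the centre of its underside. Aluminium chassis 170 (x) x 320 (y) x 40 mm high. Cream control box, 34 mm high, along its -x edge; motor, 78 mm high, along its +x edge. Seat on its +y half; lever and catch on its -y half.
- catch_pivot (a point): Point on the safety catch's axis beneath the middle of its thumb tab; unit's axes; 90 mm above the bench. The axis runs along the unit's x. The steel catch is a shaft on the axis, a thumb tab, and a blocking bar 12 mm high that at joint value 0 lies level pointing to +y, just on the -x side of the release lever, and stops it.
- catch_tab (a point): Top of the catch's thumb tab: steel plate 30 mm wide (unit's x), 8 mm thick, standing up 55 mm from the axis at joint value 0. Pushed towards the unit's -y (away from the lever) it goes over and down to that side and the blocking bar swings up. The tab's +y side is free: 80 mm of room for a finger.
- catch (a joint): Angle of the safety catch, rad: 0 to 0.15 at the start (blocking), 1.6 fully over (end stop; the tab then lies slightly below level). It stays where it is left; a light stiff hinge (about 0.05 N m).
- lever_pivot (a point): Point on the release lever's hinge axis (along the unit's y), in the middle of the lever; fixed to the unit, 55 mm above the bench, unit's axes.
- lever_grip (a point): Black grip on the top of the release lever, 20 (x) x 14 (y) x 50 mm (along the lever), with a slightly wider end cap (24 x 18 mm, its top 28 mm above this point). This point is the grip's centre, 125 mm from the hinge axis. At rest the lever leans 0.25 rad from vertical towards the unit's +x; pulled fully back it leans 0.35 rad towards -x. It can be gripped from above across its 14 mm (along the unit's y).
- release_lever (a joint): Angle of the release lever, rad: 0 at rest, grows as the grip is pulled towards the unit's -x (the control-box side), end stop at 0.6. A spring returns it: about 3 N at the grip at rest rising to 8 N at the stop. With the catch closed the bar stops it at about 0.1 (do not force it).
- screwdriver: Bystander: screwdriver lying on the bench, 200 mm long, far on the left.
- spanner: Bystander: spanner lying on the bench, 170 mm long, far on the right.
- parts_tray: Bystander: grey open tray of bolts, 110 x 90 x 30 mm; origin centre of its underside.
- mug: Bystander: white mug, 80 mm wide, 95 mm high, beyond the unit; origin centre of its underside.
Mind the look-alikes: they are no part of the job. There is more than one size of the brake_plate; the one meant has the size given above.

How it is judged (in metres and radians):
On the way, in this order (a step that is already met when the one before it is completed fails the run):
1. the brake plate lies flush on the seat over both pins (horizontal distance between plate_center and seat below 0.004 m and z of plate_center in the frame of seat below 0.0262 m and angle between plate_center's own z axis and vertical below 0.04 rad), for 0.2 s.
2. the safety catch is flipped over (value of joint catch above 1.15 rad), for 0.2 s.
3. the release lever is pulled back and held in the gripper (value of joint release_lever above 0.5 rad and contact force between the fingers and release_lever above 2 N), for 0.3 s.
At the end, for the whole second after the job is handed in: The brake plate lies on the seat over both pins (centre within 4 mm, at most 2.2 mm high, tilt under 0.04 rad) and is not touched by the fingers, the catch is over by more than 1.15 rad, and the lever is held beyond 0.5 rad by the fingers, which press the lever with more than 2 N (all of step 1 and all of step 3 and value of joint catch above 1.15 rad and contact force between the fingers and brake_plate below 0.1 N); the arm keeps its last pose, push and grip.
It fails at once if the brake plate is dropped (falls free at over 0.5 m/s) (linear speed of brake_plate above 0.5 m/s and contact force between the fingers and brake_plate below 0.05 N).
It fails at once if the lever is forced while the catch still blocks it (value of joint release_lever above 0.25 rad and value of joint catch below 0.6 rad).
It fails at once if the screwdriver, spanner, parts tray or mug is moved more than 30 mm (distance of any of screwdriver, spanner, parts_tray, mug from where it was at the start of the episode above 0.03 m).
It also fails if it takes over 72 s, if anything falls off the work surface, if the arm or the gripper's body presses on something with over 40 N, if the wrist force passes 120 N, or if a joint passes its speed limit or range.

## Working session

There is one attempt and no reset: what is moved stays moved. The work goes in short steps, each a Python script; the robot and the scene stay as the last script left them, time stands still between calls to the robot, and variables do not carry over. Pictures are saved under pics/ and viewed, about 8 in all and at most 12, crops included, and the job is handed in when it is done.

```bash
ls; mkdir -p pics; cat > h.py <<'E'
import numpy as np, cv2
from plant import ctrl, sensors, optics
def grab(n):
    p,d=optics.grab_frame(n); return p,d
def save(n,p): cv2.imwrite('pics/'+n+'.png',cv2.cvtColor(p,cv2.COLOR_RGB2BGR))
def cloud(name,d):
    c=optics.camera_params(name); K=c['mtx']
    v,u=np.mgrid[:d.shape[0],:d.shape[1]]
    P=np.dstack([(u-K[0,2])/K[0,0]*d,(v-K[1,2])/K[1,1]*d,d])
    return (P-np.array(c['t']))@np.array(c['R'])   # R^T(X-t)
def ray(name,u,v,z):
    c=optics.camera_params(name);K=c['mtx'];R=np.array(c['R']);o=-R.T@np.array(c['t'])
    r=R.T@np.array([(u-K[0,2])/K[0,0],(v-K[1,2])/K[1,1],1]); return o+r*(z-o[2])/r[2]
E
python3 - <<'E'
from h import *
for n in('top','side'):
    p,d=grab(n); save(n,p); np.savez('pics/'+n,p=p,d=d)
    c=optics.camera_params(n); print(n,c, -np.array(c['R']).T@np.array(c['t']))
print(optics.camera_params('wrist'),ctrl.tcp_to_tips,sensors.read_state())
E
```

```text
pics
top {'mtx': array([[394.83635044,   0.        , 286.40866396],
       [  0.        , 394.83635044, 204.44226307],
       [  0.        ,   0.        ,   1.        ]]), 'R': array([[ 0.02188296, -0.99970438, -0.01059658],
       [-0.99905672, -0.02146868, -0.03774609],
       [ 0.03750743,  0.01141259, -0.99923118]]), 't': array([ -12.51353784,  554.83346315, 1010.18695189])} [ 516.69441141  -12.12713892 1030.220489  ]
side {'mtx': array([[438.54767694,   0.        , 283.06878308],
       [  0.        , 438.54767694, 206.38495624],
       [  0.        ,   0.        ,   1.        ]]), 'R': array([[-0.98389192, -0.17766668, -0.01977963],
       [-0.10720111,  0.67493975, -0.73004401],
       [ 0.14305455, -0.71616401, -0.68311383]]), 't': array([ 535.91239176,  123.63966365, 1045.15342466])} [391.02022676 760.26571997 814.82130339]
{'mtx': array([[325.1922621 ,   0.        , 276.91412071],
       [  0.        , 325.1922621 , 209.29410996],
       [  0.        ,   0.        ,   1.        ]]), 'T_tool_cam': array([[ 3.95279178e-04, -9.49570443e-01, -3.13553533e-01,
         8.05890729
[... 365 characters left out ...]
   1.39352201e+00, -1.50505169e-01]), 'qvel': array([ 8.05918747e-04, -4.68673008e-05, -2.11212201e-03,  3.40795212e-04,
       -3.34625489e-04, -4.07959240e-04]), 'tau': array([-3.80419960e-04, -3.84090614e+01, -2.92548180e+01, -9.56353733e-05,
        4.85979079e-03,  2.20915399e-05]), 'eef_pos': array([ 226.79363693, -527.59660185,  222.4176512 ]), 'eef_rot': array([[ 9.18779190e-01,  3.94771460e-01, -5.42245107e-04],
       [ 3.94771709e-01, -9.18776947e-01,  2.05400404e-03],
       [ 3.12659869e-04, -2.10123919e-03, -9.99997744e-01]]), 'force': array([-1.0282611 , -0.38255698,  0.14226857]), 'wrist_torque': array([ 0.01456544, -0.00676544, -0.00439456]), 'grip_width': 85.14944189017038}
```

View pics/top.png

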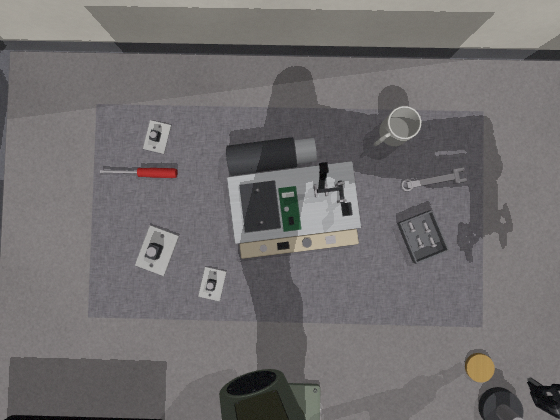

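View pics/side.png

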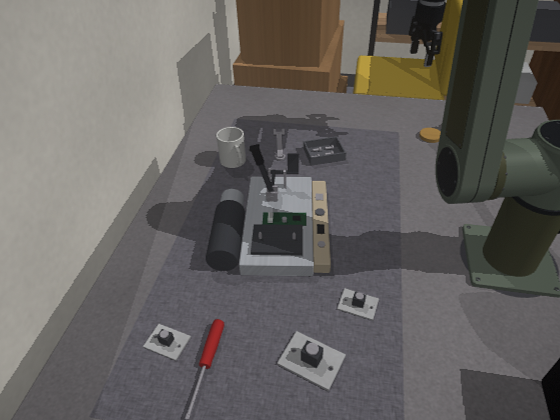

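```bash
python3 - <<'E'
from h import *
f=np.load('pics/top.npz');p,d=f['p'],f['d']; P=cloud('top',d)
print('depthz',[P[r,c].round(0) for r,c in((250,150),(205,262),(225,330),(300,300))])
h=cv2.cvtColor(p,cv2.COLOR_RGB2HSV)
m=((p.min(2)>150)&(h[...,1]<25)).astype(np.uint8)
for c in cv2.findContours(m,0,1)[0]:
    a=cv2.contourArea(c)
    if a<150: continue
    for z in (8,40):
        w=np.array([ray('top',*q[0],z)[:2] for q in c],np.float32)
        r=cv2.minAreaRect(w); print(cv2.boundingRect(c),z,np.round(r[0],1),np.round(r[1],1),round(r[2],1))
# seat dark by depth band
sub=np.zeros(p.shape[:2],bool); sub[170:240,232:290]=1
m=((p.max(2)<75)&sub).astype(np.uint8)
c=max(cv2.findContours(m,0,1)[0],key=cv2.contourArea)
w=np.array([ray('top',*q[0],50)[:2] for q in c],np.float32); print('seat',cv2.minAreaRect(w))
a=cv2.resize(p[215:305,125:235],None,fx=4,fy=4,interpolation=2)
b=cv2.resize(p[145:235,225:365],None,fx=4,fy=4,interpolation=2)
e=cv2.resize(p[110:160,130:190],None,fx=4,fy=4,interpolation=2)
C=np.zeros((570,800,3),np.uint8); C[:360,:440]=a; C[360:560,:240]=e; C[0:231,440:800]=cv2.resize(b,(360,231))
f=np.load('pics/side.npz')['p'][120:280,200:340]; C[240:560,445:725]=cv2.resize(f,None,fx=2,fy=2,interpolation=2)
save('crop1',C)
E
```

```text
depthz [array([ 517.,  -12., 1030.]), array([551.,  60.,  52.]), array([ 505., -111.,   39.]), array([309., -41.,  -1.])]
(199, 267, 27, 34) 8 [346.7 187.2] [56.2 77.6] 78.5
(199, 267, 27, 34) 40 [352.  180.9] [54.4 75.2] 78.5
(135, 226, 43, 50) 8 [429.2 334. ] [ 79.6 109.8] 71.1
(135, 226, 43, 50) 40 [431.9 323.1] [ 77.1 106.3] 71.1
(298, 181, 63, 55) 8 [ 554.9 -102.8] [134.3 162.4] 8.3
(298, 181, 63, 55) 40 [553.7 -99.9] [130.1 157.3] 8.3
(227, 174, 28, 69) 8 [543.5 109. ] [171.7  71. ] 7.9
(227, 174, 28, 69) 40 [542.6 105.2] [166.3  68.8] 7.9
(143, 120, 28, 34) 8 [725.7 343.4] [55.7 77.6] 77.9
(143, 120, 28, 34) 40 [719.1 332.3] [53.9 75.2] 77.9
(388, 106, 34, 33) 8 [ 775.8 -302.5] [82.7 85.4] 46.1
(388, 106, 34, 33) 40 [ 767.7 -293.4] [80.1 82.8] 46.1Traceback (most recent call last):
  File "<stdin>", line 10, in <module>
  File "h.py", line 12, in ray
    c=optics.camera_params(name);K=c['mtx'];R=np.array(c['R']);o=-R.T@np.array(c['t'])
ValueError: time passes only in moves, steps and waits
```

```bash
cat >> h.py <<'E'
from functools import lru_cache
@lru_cache(None)
def cam(name): return optics.camera_params(name)
def ray(name,u,v,z):
    c=cam(name);K=c['mtx'];R=np.array(c['R']);o=-R.T@np.array(c['t'])
    r=R.T@np.array([(u-K[0,2])/K[0,0],(v-K[1,2])/K[1,1],1]); return o+r*(z-o[2])/r[2]
E
python3 - <<'E'
from h import *
f=np.load('pics/top.npz');p,d=f['p'],f['d']; P=cloud('top',d)
sub=np.zeros(p.shape[:2],bool); sub[176:240,234:283]=1
m=((p.max(2)<80)&sub).astype(np.uint8)
c=max(cv2.findContours(m,0,1)[0],key=cv2.contourArea)
w=np.array([ray('top',*q[0],50)[:2] for q in c],np.float32); print('seat',cv2.boundingRect(c),cv2.minAreaRect(w))
a=cv2.resize(p[215:305,125:235],None,fx=4,fy=4,interpolation=2)
b=cv2.resize(p[145:235,295:365],(350,450),interpolation=2)
C=np.zeros((590,800,3),np.uint8); C[:360,:440]=a; C[0:450,445:795]=b
C[362:590,:200]=cv2.resize(p[110:167,130:180],(200,228))
f=np.load('pics/side.npz')['p'][120:210,230:310]; C[362:587,205:405]=cv2.resize(f,(200,225),interpolation=2)
save('crop1',C)
E
```

```text
seat (240, 181, 41, 51) ((548.350341796875, 65.629150390625), (118.8184814453125, 88.99755096435547), 8.379758834838867)
```

View pics/crop1.png

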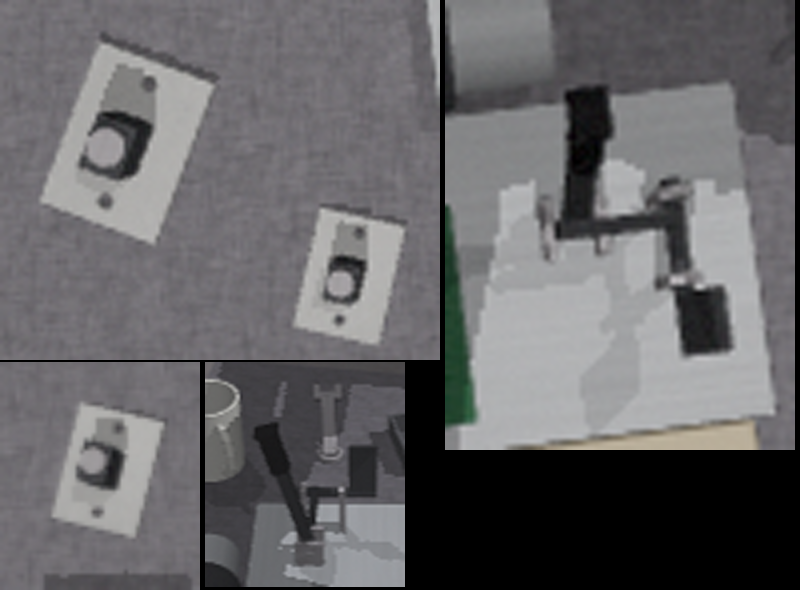

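Candidates: plates at (157,250) = 80×110 mm, (212,283) and (156,135) = 56×78 mm. The crop confirms (157,250): it has the right size, two holes and the block with its stub. Lever grip is at about (322,170) and the catch tab at about (347,209) in the top view.

```bash
cat >> h.py <<'E'
def R_yaw(a): # tool down, tool x at yaw a
    c,s=np.cos(a),np.sin(a); return np.array([[c,s,0],[s,-c,0],[0,0,-1.]])
def wrist():
    s=sensors.read_state(); p,d=grab('wrist'); return s,p,d
def wray(s,u,v,z):
    c=cam('wrist');K=c['mtx'];T=np.array(c['T_tool_cam'])
    x,y=(u-K[0,2])/K[0,0],(v-K[1,2])/K[1,1]; r=np.hypot(x,y); k=np.sin(r)/max(r,1e-9)
    dr=s['eef_rot']@T[:3,:3]@np.array([x*k,y*k,np.cos(r)]); o=s['eef_rot']@T[:3,3]+s['eef_pos']
    return o+dr*(z-o[2])/dr[2]
def st(): 
    s=sensors.read_state(); print('t',round(s['t'],2),'pos',s['eef_pos'].round(1),'F',s['force'].round(1),'w',round(s['grip_width'],1),'q',s['q'].round(2)); return s
E
python3 - <<'E'
from h import *
f=np.load('pics/top.npz');p,d=f['p'],f['d']; P=cloud('top',d)
a=np.radians(8.4); U=np.array([[np.cos(a),-np.sin(a)],[np.sin(a),np.cos(a)]])
Q=P.copy(); Q[...,:2]=(P[...,:2]-[548.4,65.6])@U   # unit axes rel seat centre
for r in range(160,222,4): print(r,[ '%d,%d,%d'%tuple(Q[r,c]) if Q[r,c,2]>47 and d[r,c]>0 else '-' for c in range(314,358,3)])
yaw=np.radians(-18.9)+np.pi
s=sensors.read_state(); R0=s['eef_rot']
ctrl.move_l([226.8,-527.6,330])
ctrl.move_ptp([429,334,300],R_yaw(yaw)); ctrl.move_l([429,334,118])
ctrl.hold(.3); s,p,d=wrist(); save('w1',p); np.savez('pics/w1',p=p,d=d,pos=s['eef_pos'],rot=s['eef_rot']); st()
E
```

```text
160 ['97,-148,48', '-', '-', '-', '-', '-', '-', '-', '-', '-', '-', '-', '-', '-', '-']
164 ['-', '-', '65,-148,199', '64,-154,201', '63,-160,202', '-', '-', '-', '-', '-', '-', '-', '-', '-', '-']
168 ['-', '-', '56,-147,202', '56,-153,201', '54,-159,203', '-', '-', '-', '-', '-', '-', '-', '-', '-', '-']
172 ['-', '-', '48,-145,205', '47,-152,205', '46,-158,204', '-', '-', '-', '-', '-', '-', '-', '-', '-', '-']
176 ['-', '-', '-', '41,-153,179', '41,-160,170', '-', '-', '-', '-', '-', '-', '-', '-', '-', '-']
180 ['-', '-', '36,-149,143', '36,-155,143', '-', '-', '-', '-', '-', '-', '-', '-', '-', '-', '-']
184 ['-', '-', '30,-150,117', '29,-157,116', '31,-168,69', '-', '-', '29,-191,59', '26,-193,98', '25,-201,96', '-', '-', '-', '-', '-']
188 ['26,-138,65', '-', '22,-151,90', '22,-158,86', '22,-167,69', '19,-171,96', '18,-178,97', '17,-185,99', '16,-192,96', '16,-200,95', '-', '-', '-', '-', '-']
192 ['17,-138,56', '13,-142,97', '12,-148,101', '12,-156,93', '12,-165,71', '-', '-', '-', '-', '6,-198,95', '-', '-', '-', '-', '-']
196 ['-', '5,-143,68', '-', '-', '-', '-', '-', '-', '-', '-2,-197,94', '-', '-', '-', '-', '-']
200 ['-', '-', '-', '-', '-', '-', '-', '-', '-10,-191,76', '-12,-195,98', '-12,-203,93', '-', '-', '-', '-']
204 ['-', '-', '-', '-', '-', '-', '-', '-', '-', '-21,-195,95', '-22,-199,114', '-24,-203,136', '-25,-208,143', '-', '-']
208 ['-', '-', '-', '-', '-', '-', '-', '-', '-', '-', '-31,-198,111', '-33,-202,133', '-34,-207,143', '-', '-']
212 ['-', '-', '-', '-', '-', '-', '-', '-', '-', '-', '-41,-197,109', '-42,-201,128', '-42,-206,143', '-', '-']
216 ['-', '-', '-', '-', '-', '-', '-', '-', '-', '-', '-', '-', '-', '-', '-']
220 ['-', '-', '-', '-', '-', '-', '-', '-', '-', '-', '-', '-', '-', '-', '-']
t 5.78 pos [429.2 334.1 118.4] F [ 0.4 -0.   0.2] w 85.4 q [ 0.5   0.25  1.72  0.    1.17 -0.74]
```

View pics/w1.png

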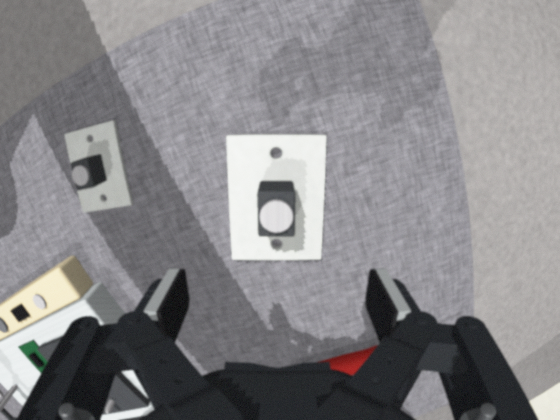

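```bash
cat > m1.py <<'E'
from h import *
f=np.load('pics/w1.npz');p=f['p'];s=dict(eef_pos=f['pos'],eef_rot=f['rot'])
m=(p.min(2)>175).astype(np.uint8); m[:100]=0;m[275:]=0;m[:,:215]=0;m[:,340:]=0
c=max(cv2.findContours(m,0,1)[0],key=cv2.contourArea)
w=np.array([wray(s,*q[0],8)[:2] for q in c],np.float32); r=cv2.minAreaRect(w); print('plate',r)
g=cv2.cvtColor(p,cv2.COLOR_RGB2GRAY)
H=[]
for (u,v) in((276,153),(277,244)):
    win=g[v-9:v+10,u-9:u+10]; k=(win<105).astype(np.uint8)
    n,l,stt,cen=cv2.connectedComponentsWithStats(k); 
    for i in range(1,n): print((u,v),stt[i],cen[i]+[u-9,v-9],wray(s,*(cen[i]+[u-9,v-9]),8).round(1))
E
python3 m1.py
```

```text
plate ((427.4966125488281, 334.0208740234375), (82.2309341430664, 112.49588775634766), 71.22962951660156)
(276, 153) [5 8 3 3 6] [272.66666667 152.66666667] [388.3 345.    8. ]
(277, 244) [ 0  0 19  1 19] [277. 235.] [457.7 324.9   8. ]
(277, 244) [ 5  6  7  5 21] [275.42857143 243.57142857] [465.1 320.9   8. ]
```

```bash
python3 - <<'E'
from h import *
ctrl.move_l([429,334,200],vel=250)
ctrl.move_ptp([548.4,65.6,178.4],R_yaw(np.radians(8.4)+np.pi))
ctrl.hold(.3); s,p,d=wrist(); save('w2',p); np.savez('pics/w2',p=p,d=d,pos=s['eef_pos'],rot=s['eef_rot']); st()
E
```

```text
t 7.73 pos [548.3  66.4 178.6] F [-0.1 -0.3 -0.5] w 85.7 q [-0.04  0.2   1.65  0.    1.3  -1.75]
```

View pics/w2.png

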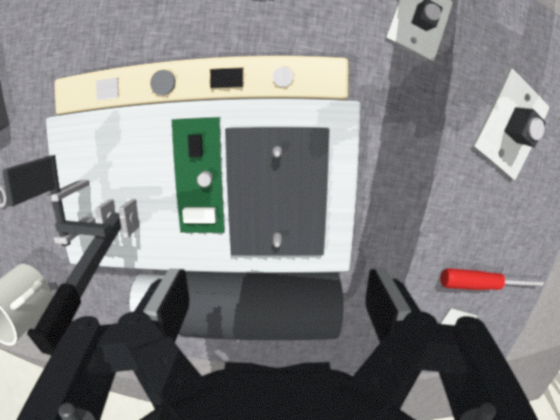

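```bash
python3 - <<'E'
from h import *
f=np.load('pics/w2.npz');p=f['p'];s=dict(eef_pos=f['pos'],eef_rot=f['rot'])
g=cv2.cvtColor(p,cv2.COLOR_RGB2GRAY)
a=np.radians(8.4); U=np.array([[np.cos(a),-np.sin(a)],[np.sin(a),np.cos(a)]])
loc=lambda w:((w[:2]-[548.4,65.6])@U).round(1)
for (u,v) in((277,152),(277,240)):
    k=(g[v-13:v+14,u-9:u+10]>105).astype(np.uint8)
    n,l,S,cen=cv2.connectedComponentsWithStats(k)
    for i in range(1,n):
        if S[i][4]<15: continue
        x,y,w,h,_=S[i]; x+=u-9;y+=v-13; cx=x+(w-1)/2
        print(x,y,w,h,'cen',cen[i]+[u-9,v-13],'mid59',loc(wray(s,*(cen[i]+[u-9,v-13]),59)),'low@68',loc(wray(s,cx,y+h-.5,68)),'up@50',loc(wray(s,cx,y-.5,50)))
    print(g[v-13:v+14,u-6:u+8])
m=(g<75).astype(np.uint8); m[:120]=0;m[262:]=0;m[:,:222]=0;m[:,335:]=0
c=max(cv2.findContours(m,0,1)[0],key=cv2.contourArea)
w=np.array([wray(s,*q[0],50)[:2] for q in c],np.float32); r=cv2.minAreaRect(w); print('seat',cv2.boundingRect(c),r,loc(np.array(r[0])))
E
```

```text
272 146 10 11 cen [276.61290323 150.97849462] mid59 [-42.3   1. ] low@68 [-39.    0.9] up@50 [-45.9   0.8]
[[ 91  89  85  89  91  87  89  89  86  88  90  86  86  88]
 [ 90  89  92  88  92  86  89  86  85  83  84  87  88  86]
 [ 88  90  92  89  92  87  88  86  86  87  86  85  82  80]
 [ 84  89  91  89  89  90  88  89  86  88  82  84  81  81]
 [ 87  88  91  88  88  89  86  88  87  84  83  80  77  78]
 [ 87  88  89  93  90  92  88  89  89  84  82  79  76  78]
 [ 89  87  93  94  99 100 102 100  92  86  82  77  74  78]
 [ 89  90 102 105 120 126 128 126 110 100  87  78  78  75]
 [ 86  95 109 126 141 150 154 154 138 119  93  83  77  75]
 [ 91 102 124 143 158 168 168 163 153 133 107  83  76  77]
 [ 92 111 136 154 170 174 174 172 159 142 118  91  82  82]
 [ 96 118 143 163 178 187 188 180 166 146 121  92  81  81]
 [ 97 119 145 169 187 198 201 193 173 146 120  91  83  80]
 [ 98 116 142 171 194 210 216 202 180 144 117  94  83  84]
 [ 91 110 137 167 200 215 219 211 178 143 112  97  86  87]
 [ 89 102 122 158 190 210 215 201 168 126 103  92  89  88]
 [ 85  93 105 134 170 190 193 176 145 108  92  89
[... 1731 characters left out ...]
14 199 166 127 100  90  87  85]
 [ 81  80  95 133 171 198 202 186 150 111  94  87  91  89]
 [ 78  67  76 102 134 164 169 152 119  99  88  91  87  91]
 [ 75  68  66  78  98 111 112 102  88  87  87  89  88  88]
 [ 77  66  65  64  69  76  75  74  72  83  90  88  86  91]
 [ 76  70  67  66  64  66  67  67  79  86  89  88  87  87]
 [ 82  75  71  65  67  64  68  73  82  88  89  89  89  89]
 [ 83  82  76  67  68  68  72  78  80  87  86  88  87  88]
 [ 87  83  78  71  70  71  79  82  83  88  89  86  90  89]
 [ 90  86  87  78  79  85  84  88  88  91  91  89  90  90]]
seat (271, 157, 10, 14) ((519.022705078125, 60.803955078125), (11.412527084350586, 7.478117942810059), 1.6151560544967651) [-29.8  -0.5]
```

```bash
python3 - <<'E'
from h import *
def load(n):
    f=np.load(f'pics/{n}.npz'); return cv2.cvtColor(f['p'],cv2.COLOR_RGB2GRAY).astype(int),dict(eef_pos=f['pos'],eef_rot=f['rot'])
g,s=load('w1'); print(g[144:163,267:286]); print(g[232:252,267:288])
tool=lambda s,w:(s['eef_rot'].T@(w-s['eef_pos'])).round(2)
for u,v in((276,153),(277,244)): print('hole',tool(s,wray(s,u,v,8)))
g,s=load('w2')
for u,v in((276.2,153.3),(276.3,243.7)): print('pin',tool(s,wray(s,u,v,68)))
E
```

```text
[[242 243 243 242 241 241 241 241 240 240 241 242 241 241 242 241 241 241
  241]
 [243 243 242 241 241 240 239 237 235 234 235 237 239 240 240 241 241 241
  241]
 [242 241 242 241 237 234 227 221 218 213 219 225 230 236 239 241 241 240
  240]
 [242 241 241 237 230 215 194 179 168 168 176 188 210 225 233 237 240 240
  241]
 [241 240 237 226 209 176 154 137 131 131 139 151 171 198 223 234 238 240
  240]
 [242 237 231 214 171 142 125 119 116 117 118 121 138 164 198 226 235 238
  240]
 [240 237 221 186 144 116 111 114 116 114 114 114 116 139 171 211 230 237
  239]
 [239 233 214 169 124 105 107 110 111 114 112 113 114 127 159 201 226 236
  238]
 [239 229 205 153 115 101 104 104 112 113 113 114 123 131 157 197 224 234
  238]
 [237 229 204 154 112  96 102 106 111 115 118 125 131 140 160 199 226 235
  238]
 [239 231 207 163 119 100 107 114 123 123 127 133 134 144 166 205 228 236
  238]
 [238 232 218 181 139 113 110 122 130 128 134 134 139 154 179 216 232 237
  237]
 [239 235 228 203 164 129 124 127 134 135 135 140 148 171 202 225 234 238
  238]
 [239 237 233 221 196 169 149 147 148 149 155 1
[... 1630 characters left out ...]
  99  95  98  99 107 116 135 157 171 176
  179 178 179]
 [241 239 234 218 180 142 120 110 106 107 109 112 114 128 144 161 175 180
  181 180 180]
 [241 241 237 228 202 167 136 124 120 119 121 121 130 142 155 171 177 179
  179 181 178]
 [241 242 240 234 223 194 165 151 140 135 135 143 145 160 168 176 179 180
  178 180 180]
 [241 241 240 239 232 220 200 194 175 159 157 161 176 183 188 184 182 179
  183 180 179]
 [241 242 240 240 238 233 230 223 208 188 181 191 204 215 216 201 188 181
  182 186 193]
 [239 241 240 240 240 239 239 235 225 218 218 222 229 232 231 218 201 197
  199 209 217]]
hole [ 41.97  -0.42 110.52]
hole [-38.67   0.43 110.57]
pin [ 41.72  -0.26 110.52]
pin [-38.36  -0.19 110.54]
```

```bash
python3 - <<'E'
from h import *
def load(n):
    f=np.load(f'pics/{n}.npz'); return f['pos'],f['rot']
pos,rot=load('w1'); g=pos+rot@[1.95,-.1,0]; yaw=np.radians(-18.8)+np.pi
pos,rot=load('w2'); h=pos+rot@[1.7,-.22,0]; print('grasp',g,'pins',h)
np.savez('pins',g=g,h=h)
ctrl.move_l([548.4,65.6,215],vel=300)
ctrl.move_ptp([g[0],g[1],130],R_yaw(yaw))
ctrl.gripper_to(65); ctrl.move_l([g[0],g[1],37.5],vel=100); ctrl.hold(.2); st()
ctrl.gripper_to(20,50); ctrl.hold(.3); st()
ctrl.move_l([g[0],g[1],75],vel=60); ctrl.hold(.3); st()
s,p,d=wrist(); save('w3',p); np.savez('pics/w3',p=p,d=d,pos=s['eef_pos'],rot=s['eef_rot'])
E
```

```text
grasp [427.40997924 334.71296749 118.54486501] pins [546.63447114  66.06732143 178.52900475]
t 10.8 pos [428.  335.1  38.3] F [ 0.4 -0.4  0.7] w 65.2 q [ 0.5   0.37  1.76  0.    1.01 -0.74]
t 11.59 pos [427.3 334.4  37.8] F [-1.2 -2.   5.8] w 20.6 q [ 0.5   0.37  1.77 -0.    1.01 -0.74]
t 12.67 pos [427.1 334.6  74.6] F [ 0.4  0.2 -5.2] w 20.6 q [ 0.5   0.31  1.75 -0.    1.08 -0.74]
```

View pics/w3.png

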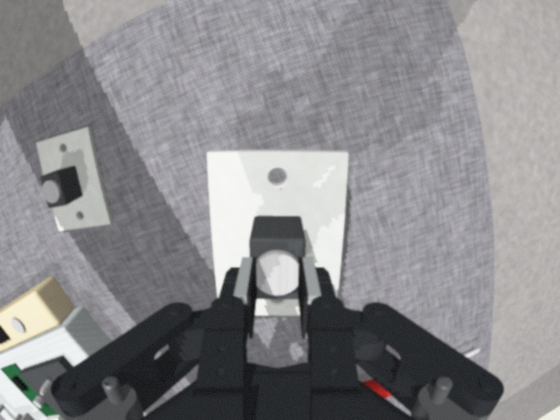

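```bash
python3 - <<'E'
from h import *
ctrl.gripper_to(0,60); ctrl.hold(.2); st()
s,p,d=wrist(); g=cv2.cvtColor(p,cv2.COLOR_RGB2GRAY).astype(int)
np.savez('pics/w3',p=p,d=d,pos=s['eef_pos'],rot=s['eef_rot'])
k=(g[160:192,262:294]<175).astype(np.uint8); n,l,S,c=cv2.connectedComponentsWithStats(k)
tool=lambda w:(s['eef_rot'].T@(w-s['eef_pos'])).round(2)
for i in range(1,n):
  x,y,w,h,a=S[i]
  if a>20: q=(262+x+(w-1)/2,160+y+(h-1)/2); print(S[i],q,[tool(wray(s,*q,s['eef_pos'][2]-dz)) for dz in (28,30,32)], 'centroid',c[i]+[262,160])
m=(g>200).astype(np.uint8); m[:140]=0;m[240:]=0;m[:,:200]=0;m[:,360:]=0
for v in (160,180,200):
  r=np.where(m[v,200:360])[0]+200; print(v,[tool(wray(s,u,v,s['eef_pos'][2]-30)) for u in (r[0]-.5,r[-1]+.5)])
c=np.where(m[:,250])[0][0]-.5; c2=np.where(m[:,310])[0][0]-.5; print([tool(wray(s,u,v,s['eef_pos'][2]-30)) for u,v in((250,c),(310,c2))])
E
```

```text
t 13.13 pos [427.4 334.7  75. ] F [-0.6  0.8 -5.5] w 18.7 q [ 0.5   0.31  1.75  0.    1.08 -0.74]
[  6   8  18  16 220] (np.float64(276.5), np.float64(175.5)) [array([4.138e+01, 1.000e-02, 2.800e+01]), array([4.095e+01, 1.000e-02, 3.000e+01]), array([4.051e+01, 1.000e-02, 3.200e+01])] centroid [276.79545455 175.68181818]
160 [array([ 50.4 , -40.26,  30.  ]), array([50.43, 40.85, 30.  ])]
180 [array([ 38.55, -40.26,  30.  ]), array([38.57, 40.87, 30.  ])]
200 [array([ 26.35, -40.38,  30.  ]), array([26.37, 40.38, 30.  ])]
[array([ 55.49, -14.95,  30.  ]), array([54.97, 18.94, 30.  ])]
```

```bash
python3 - <<'E'
from h import *
R=R_yaw(np.radians(8.4)+np.pi); x,y=546.6,65.2
ctrl.move_l([427.4,334.7,190],vel=150)
ctrl.move_ptp([x,y,190],R); ctrl.move_l([x,y,111],vel=100); ctrl.hold(.5)
P=np.array([(sensors.read_state()['eef_pos'],ctrl.hold(.05))[0] for _ in range(8)]); print(P.mean(0),P.std(0))
s,p,d=wrist(); save('w4',p); st()
print(ctrl.move_l([x,y,100],vel=25,threshold=8)); st()
E
```

```text
[546.58855425  65.20009846 111.00961666] [0.02604698 0.01685254 0.05728824]
t 17.12 pos [546.6  65.2 111. ] F [-0.1 -1.  -5.5] w 18.1 q [-0.04  0.27  1.71 -0.    1.16 -1.76]
False
t 17.72 pos [546.5  65.2  99.8] F [-0.3  0.3 -5.7] w 18.6 q [-0.04  0.29  1.71  0.    1.14 -1.76]
```

View pics/w4.png

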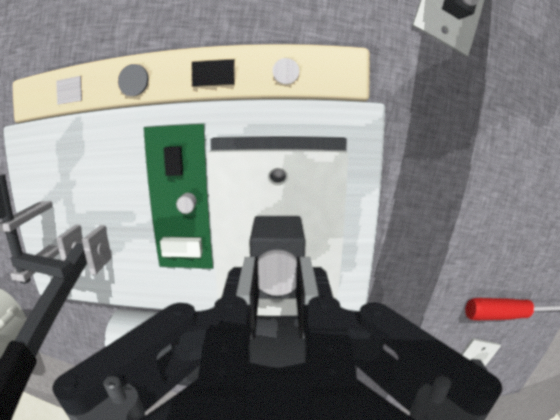

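The view shows the plate held level over the seat, with its visible hole at (278,176). It has now passed the pin tips with no change in force, so I keep lowering.

```bash
python3 - <<'E'
from h import *
x,y=546.6,65.2
print(ctrl.move_l([x,y,85.5],vel=15,threshold=10)); s=st(); ctrl.hold(.3); st()
E
```

```text
True
t 18.49 pos [546.4  65.4  88. ] F [-0.1  0.4  5.4] w 18.3 q [-0.04  0.31  1.72  0.    1.12 -1.76]
t 18.79 pos [546.4  65.4  88. ] F [1.6 0.4 5.8] w 18.4 q [-0.04  0.31  1.72  0.    1.11 -1.76]
```

```bash
python3 - <<'E'
from h import *
ctrl.gripper_to(60); ctrl.hold(.3); st()
ctrl.move_l([546.6,65.2,128],vel=100); ctrl.move_l([546.6,65.2,178.4],vel=200); ctrl.hold(.3); s,p,d=wrist(); save('w5',p); np.savez('pics/w5',p=p,d=d,pos=s['eef_pos'],rot=s['eef_rot']); st()
E
```

```text
t 19.57 pos [543.8  65.5  85.6] F [-0.8  0.1 -0.1] w 59.6 q [-0.04  0.31  1.73  0.    1.12 -1.76]
t 20.89 pos [545.9  65.2 177.3] F [-0.3  0.8  0.3] w 59.9 q [-0.04  0.2   1.65  0.    1.3  -1.76]
```

View pics/w5.png

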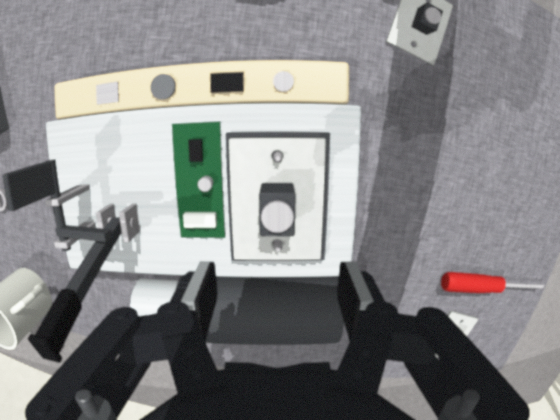

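The plate is seated: there is an even dark rim all round and the pins show in the holes at (277,157) and (277,244). Now the catch.

```bash
cat >> h.py <<'E'
A=np.radians(8.4); S0=np.array([546.6,65.2])
UM=np.array([[np.cos(A),-np.sin(A)],[np.sin(A),np.cos(A)]])
def uw(x,y,z): return [*(S0+UM@np.array([x,y])),z]   # unit axes (rel. seat centre) -> world
def wu(p): return np.r_[(np.array(p[:2])-S0)@UM,p[2]].round(1)
RU=R_yaw(A+np.pi)
E
python3 - <<'E'
from h import *
ctrl.gripper_to(0,30); ctrl.move_l([546.6,65.2,255],vel=300)
ctrl.move_ptp(uw(-33,-155,255),RU); ctrl.move_l(uw(-33,-155,153),vel=200); ctrl.hold(.2); st()
h,r=12,38
for th in np.r_[0.05:1.66:12j]:
    y=-199-r*np.sin(th)+4*np.cos(th); z=90+r*np.cos(th)+4*np.sin(th)
    hit=ctrl.move_l(uw(-33,y+h,z+25),vel=80,threshold=20)
    s=sensors.read_state(); print(round(th,2),hit,wu(s['eef_pos']),s['force'].round(1))
    if hit: break
s,p,d=wrist(); save('w6',p)
E
```

```text
t 23.43 pos [538.1 -93.2 155. ] F [-0.  -0.  -0.1] w -0.4 q [-0.33  0.21  1.69  0.    1.24 -2.05]
0.05 False [ -33.2 -185.5  153. ] [-0.4 -1.   0.4]
0.2 False [ -33.  -190.6  153. ] [-0.3 -1.1 -0.1]
0.34 False [ -33.1 -196.2  152. ] [-0.1  0.1  0.8]
0.49 False [ -33.1 -201.6  150.2] [-0.5 -0.5 -0.7]
0.64 False [ -33.2 -206.6  147.7] [ 0.4 -0.5 -0.6]
0.78 False [ -33.2 -211.1  144.4] [ 0.2  0.1 -0.2]
0.93 False [ -33.2 -215.1  140.6] [ 0.   0.1 -0.2]
1.07 False [ -33.3 -218.5  136.1] [0.4 0.2 0.2]
1.22 False [ -33.3 -221.3  131.3] [-0.  -0.4  0. ]
1.37 False [ -33.1 -223.6  126.3] [0.8 0.3 0.6]
1.51 False [ -33.5 -224.4  120.5] [-0.3  0.9  1.1]
1.66 False [ -33.4 -224.9  115. ] [ 0.5  0.9 -0.4]
```

View pics/w6.png

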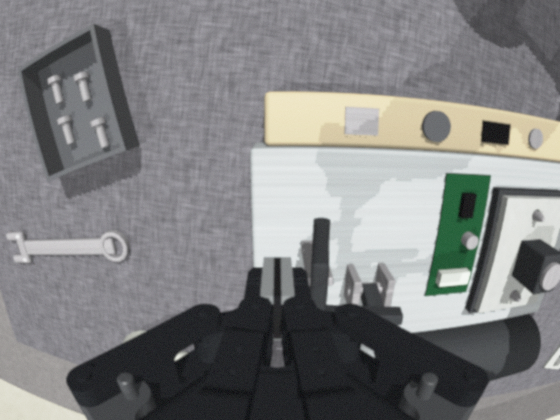

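```bash
python3 - <<'E'
from h import *
print(ctrl.move_l(uw(-33,-225,106),vel=40,threshold=8)); st()
ctrl.move_l(uw(-33,-225,160),vel=200); ctrl.move_l(uw(-33,-200,300),vel=300)
ctrl.move_ptp(uw(48,-153,300),RU)
ctrl.move_l(uw(100,40,300),vel=300); ctrl.hold(.1)
p,d=grab('top'); np.savez('pics/top2',p=p,d=d); P=cloud('top',d)
q,_=grab('side')
C=np.hstack([cv2.resize(p[150:235,290:375],(400,400),interpolation=2),cv2.resize(q[110:215,220:325],(400,400),interpolation=2)]); save('c7',C); st()
Q=P.copy(); Q[...,:2]=(P[...,:2]-[548.4,65.6])@UM
for r in range(160,222,4): print(r,[ '%d,%d,%d'%tuple(Q[r,c]) if Q[r,c,2]>60 and d[r,c]>0 else '-' for c in range(314,370,4)])
E
```

```text
False
t 27.15 pos [ 546.5 -162.   105.5] F [-1.3 -0.3  1. ] w 0.1 q [-0.44  0.32  1.66  0.    1.16 -2.16]
t 29.67 pos [639.7 117.3 300.1] F [0.1 0.2 0.6] w -0.0 q [ 0.05  0.32  1.24 -0.    1.58 -1.67]
160 ['-', '-', '-', '-', '-', '-', '-', '-', '-', '-', '-', '-', '-', '-']
164 ['-', '-', '64,-152,202', '63,-160,200', '-', '-', '-', '-', '-', '-', '-', '-', '-', '-']
168 ['-', '-', '56,-151,202', '54,-159,203', '-', '-', '-', '-', '-', '-', '-', '-', '-', '-']
172 ['-', '-', '47,-149,207', '46,-158,202', '-', '-', '-', '-', '-', '-', '-', '-', '-', '-']
176 ['-', '-', '41,-151,180', '41,-160,174', '-', '-', '-', '-', '-', '-', '-', '-', '-', '-']
180 ['-', '-', '36,-153,143', '-', '-', '-', '-', '-', '-', '-', '-', '-', '-', '-']
184 ['-', '-', '29,-154,118', '31,-168,70', '-', '-', '26,-193,97', '25,-203,97', '-', '-', '-', '-', '-', '-']
188 ['26,-138,63', '25,-148,62', '22,-156,87', '22,-167,68', '19,-173,97', '18,-183,96', '16,-192,95', '15,-202,96', '-', '-', '-', '-', '-', '-']
192 ['16,-137,61', '13,-144,102', '11,-153,101', '12,-166,70', '-', '-', '-', '6,-201,95', '-', '-', '-', '-', '-', '-']
196 ['-', '-', '-', '-', '-', '-', '-', '-2,-200,93', '-', '-', '-', '-', '-', '-']
200 ['-', '-', '-', '-', '-', '-', '-10,-191,75', '-12,-198,95', '-', '-', '-', '-', '-', '-']
204 ['-', '-', '-', '-', '-', '-', '-', '-21,-196,99', '-23,-200,137', '-25,-208,144', '-', '-', '-', '-']
208 ['-', '-', '-', '-', '-', '-', '-', '-31,-196,96', '-32,-200,130', '-34,-207,145', '-', '-', '-', '-']
212 ['-', '-', '-', '-', '-', '-', '-', '-40,-194,95', '-41,-199,126', '-42,-206,142', '-', '-', '-', '-']
216 ['-', '-', '-', '-', '-', '-', '-', '-', '-', '-', '-', '-', '-', '-']
220 ['-', '-', '-', '-', '-', '-', '-', '-', '-', '-', '-', '-', '-', '-']
```

View pics/c7.png

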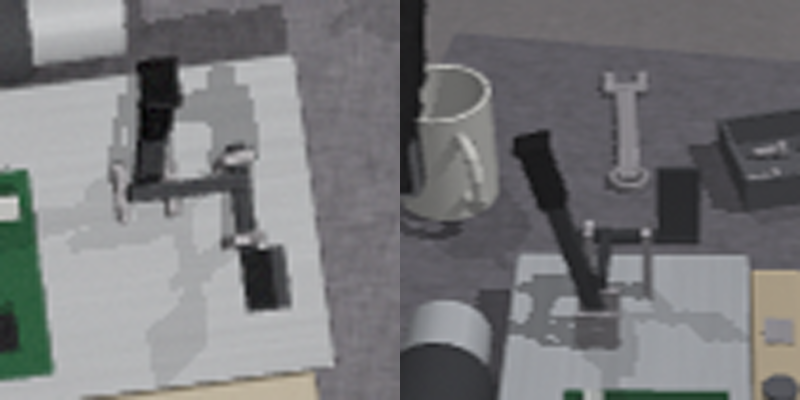

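```bash
cat >> h.py <<'E'
def wcloud(s,d):
    c=cam('wrist');K=c['mtx'];T=np.array(c['T_tool_cam'])
    v,u=np.mgrid[:d.shape[0],:d.shape[1]]; x,y=(u-K[0,2])/K[0,0],(v-K[1,2])/K[1,1]
    r=np.hypot(x,y)+1e-9; k=np.tan(r)/r
    X=np.dstack([x*k,y*k,np.ones_like(x)])*d[...,None]
    X=X@T[:3,:3].T+T[:3,3]; return X, X@s['eef_rot'].T+s['eef_pos']
E
python3 - <<'E'
from h import *
for n in('w5','w2'):
    f=np.load(f'pics/{n}.npz'); s=dict(eef_pos=f['pos'],eef_rot=f['rot']); X,W=wcloud(s,f['d'])
    for v in range(160,250,8): print(v,[('%d,%d,%d'%tuple(wu(W[v,u]))) if f['d'][v,u]>0 else '-' for u in range(6,90,8)])
p=cv2.imread('pics/w6.png'); print(p[180:300:8,300:345:3].sum(2)//3)
# now: finger tips as closed, from wrist depth, tool frame
s,p,d=wrist(); X,W=wcloud(s,d)
for v in range(240,330,10): print(v,[('%d,%d,%d'%tuple(X[v,u])) if 0<d[v,u]<300 else '-' for u in range(245,315,7)])
E
```

```text
160 ['-43,-358,1', '-42,-341,2', '-41,-324,2', '-40,-308,3', '-39,-293,3', '-38,-280,2', '-49,-194,91', '-41,-223,41', '-41,-212,42', '-40,-201,42', '-40,-191,42']
168 ['-33,-359,2', '-31,-343,2', '-49,-201,127', '-48,-199,120', '-46,-197,112', '-44,-196,102', '-42,-194,93', '-33,-224,41', '-32,-213,41', '-32,-202,43', '-31,-192,42']
176 ['-47,-202,146', '-45,-202,138', '-44,-199,131', '-42,-198,122', '-39,-197,113', '-37,-195,104', '-35,-194,94', '-24,-227,40', '-24,-215,41', '-24,-203,43', '-23,-194,41']
184 ['-41,-206,145', '-40,-200,141', '-37,-200,132', '-35,-200,122', '-33,-198,113', '-31,-195,106', '-28,-194,95', '-16,-228,41', '-15,-216,42', '-15,-206,41', '-15,-193,45']
192 ['-35,-206,146', '-34,-201,142', '-32,-199,135', '-29,-199,125', '-26,-198,115', '-24,-196,107', '-21,-195,97', '-15,-205,72', '-15,-193,74', '-12,-191,64', '-6,-196,42']
200 ['-28,-209,146', '-27,-202,143', '-25,-201,134', '-22,-199,126', '-19,-200,115', '-14,-205,98', '-14,-194,99', '-12,-190,92', '1,-219,42', '2,-209,41', '1,-197,42']
208 ['22,-375,2', '-21,-202,144', '23,-341,2', '23,-324,2', '22,-308
[... 3970 characters left out ...]
1,-1,-27', '11,1,-27', '11,4,-26', '6,8,-19', '7,11,-19', '-']
280 ['-', '7,-10,-28', '6,-7,-27', '11,-4,-35', '10,-1,-34', '10,1,-34', '10,4,-35', '6,7,-27', '6,10,-27', '7,13,-29']
290 ['6,-13,-36', '7,-10,-37', '6,-7,-36', '11,-3,-43', '11,-1,-43', '11,1,-43', '11,4,-43', '7,7,-37', '6,10,-36', '6,13,-36']
300 ['12,-11,-52', '13,-8,-53', '14,-6,-54', '12,-3,-51', '8,-1,-46', '8,1,-45', '11,4,-51', '13,6,-53', '13,9,-53', '12,11,-52']
310 ['11,-11,-57', '12,-8,-58', '13,-5,-59', '12,-3,-57', '6,-1,-50', '4,1,-47', '12,3,-58', '11,6,-57', '12,8,-58', '12,11,-58']
320 ['11,-10,-63', '11,-8,-63', '12,-5,-63', '12,-3,-63', '4,-1,-53', '0,1,-47', '12,3,-64', '12,6,-64', '11,8,-63', '12,10,-63']
```

The catch still stands upright, with the tab's top at about y −206, z 143 in unit axes. The wrist depth suggests the shut fingertips end short of TCP+25, so they passed over the tab. I'll find the true tip height by touching bare chassis (z = 40).

```bash
python3 - <<'E'
from h import *
ctrl.move_ptp(uw(-45,-125,260),RU); ctrl.move_l(uw(-45,-125,85),vel=250); ctrl.hold(.2); st()
print(ctrl.move_l(uw(-45,-125,18),vel=30,threshold=5)); s=st()
f=np.load('pics/w3.npz'); X,W=wcloud(dict(eef_pos=f['pos'],eef_rot=f['rot']),f['d'])
for v in range(220,320,10): print(v,[('%d,%d,%d'%tuple(X[v,u])) for u in range(237,325,8)])
E
```

```text
t 31.66 pos [522.1 -65.4  87. ] F [ 0.5 -0.1  0.2] w -0.2 q [-0.29  0.26  1.79  0.    1.09 -2.01]
True
t 33.23 pos [520.2 -65.   32.3] F [0.2 0.9 3.6] w -0.4 q [-0.29  0.34  1.81 -0.    0.98 -2.01]
220 ['14,-23,28', '14,-18,27', '17,-13,19', '17,-8,18', '18,-4,17', '18,0,18', '17,4,18', '17,9,18', '15,14,24', '14,19,28', '13,24,29']
230 ['8,-23,27', '8,-18,27', '18,-12,3', '17,-7,3', '17,-3,3', '17,0,4', '18,4,3', '18,8,2', '17,12,3', '7,19,28', '8,24,27']
240 ['1,-23,28', '1,-19,28', '16,-11,-7', '17,-7,-7', '17,-3,-7', '17,0,-7', '17,4,-7', '17,8,-7', '17,12,-7', '1,19,28', '1,24,28']
250 ['-5,-24,28', '-5,-19,28', '12,-11,-8', '11,-7,-7', '11,-3,-6', '12,0,-8', '12,4,-8', '11,8,-7', '11,12,-7', '-5,20,27', '-5,25,27']
260 ['-12,-24,28', '11,-14,-17', '11,-10,-17', '7,-7,-10', '8,-3,-11', '8,0,-11', '8,4,-11', '8,8,-11', '11,11,-17', '11,15,-17', '-12,25,28']
270 ['7,-18,-19', '10,-13,-25', '11,-10,-26', '2,-7,-11', '2,-3,-11', '2,0,-11', '3,4,-12', '2,8,-10', '11,10,-26', '10,14,-25', '7,18,-20']
280 ['6,-17,-28', '11,-12,-36', '10,-9,-34', '-3,-7,-11', '-3,-3,-11', '-3,0,-11', '-2,4,-12', '-2,8,-11', '11,10,-35', '11,13,-35', '6,18,-28']
290 ['10,-15,-42', '11,-12,-43', '11,-9,-43', '-11,-7,-7', '-8,-3,-12', '-8,0,-12', '-9,4,-11', '-11,8,-7', '11,9,-43', '11,12,-44', '7,17,-37']
300 ['12,-14,-51', '8,-12,-46', '8,-8,-46', '-43,-10,29', '-41,-4,27', '-44,0,31', '-42,5,28', '-42,10,27', '9,9,-47', '11,12,-51', '12,15,-51']
310 ['11,-13,-58', '11,-11,-57', '3,-9,-46', '-51,-10,28', '-51,-5,28', '-50,0,28', '-50,5,28', '-51,11,29', '3,9,-46', '12,11,-59', '12,14,-58']
```

Contact came at TCP z ≈ 32 on the 40 mm chassis, so the shut tips really lie about 8.5 mm behind the TCP, not 25 mm ahead. I'll redo the catch with that.

```bash
python3 - <<'E'
from h import *
T=-8.5
ctrl.move_l(uw(-45,-125,128+T),vel=250); ctrl.move_l(uw(-33,-155,128+T),vel=200)
h,r=12,36
for th in np.r_[0.05:1.64:10j]:
    y=-199-r*np.sin(th)+4*np.cos(th); z=90+r*np.cos(th)+4*np.sin(th)
    hit=ctrl.move_l(uw(-33,y+h,z+T),vel=80,threshold=20)
    s=sensors.read_state(); print(round(th,2),hit,wu(s['eef_pos']),s['force'].round(1))
    if hit: break
print(ctrl.move_l(uw(-33,y+h,80),vel=30,threshold=10)); st()
ctrl.move_l(uw(-33,-225,150),vel=250); ctrl.move_l(uw(-33,-180,250),vel=300); ctrl.move_l(uw(48,-90,250),vel=300)
s,p,d=wrist(); X,W=wcloud(s,d); Q=np.dstack([(W[...,:2]-S0)@UM,W[...,2]])
ok=(d>0)
def box(a,b,c,e,f,g):
    k=ok&(Q[...,0]>a)&(Q[...,0]<b)&(Q[...,1]>c)&(Q[...,1]<e)&(Q[...,2]>f)&(Q[...,2]<g); return k.sum(), Q[k].mean(0).round(0) if k.any() else None
print('upright tab',box(-48,-20,-212,-192,110,150),'flat tab',box(-48,-20,-260,-212,75,105),'bar level',box(5,22,-188,-165,90,108),'bar up',box(5,24,-215,-190,110,165))
pt,dt=grab('top'); P=cloud('top',dt)
for r in range(160,222,4): print(r,[ '%d,%d,%d'%(*((P[r,c,:2]-[548.4,65.6])@UM),P[r,c,2]) if P[r,c,2]>60 and dt[r,c]>0 else '-' for c in range(330,374,4)])
save('c8',np.hstack([cv2.resize(pt[150:235,290:375],(400,400),interpolation=2),p[:400,:400]])); st()
E
```

```text
0.05 False [ -33.1 -185.2  117.6] [-0.2 -0.1 -0.3]
0.23 False [ -33.  -191.4  117.5] [-0.4  0.1 -0.2]
0.4 False [ -33.  -197.9  116.2] [ 0.1  0.3 -0.8]
0.58 False [ -33.  -203.8  113.7] [-1.1  0.4  0.5]
0.76 False [ -33.2 -209.2  110.1] [ 0.5 -0.5 -0.4]
0.93 False [ -33.2 -213.8  105.8] [-0.7  0.3 -0.4]
1.11 False [ -33.2 -217.6  100.6] [-0.3  0.3 -1.8]
1.29 False [ -33.2 -220.5   94.9] [-0.5  0.1 -1.5]
1.46 False [ -33.3 -222.3   88.7] [-0.5  0.2  0.1]
1.64 False [ -32.2 -223.5   85.2] [-3.8  2.8 12.4]
False
t 37.07 pos [ 547.5 -160.7   84.8] F [-9.1  3.8 25.5] w -0.0 q [-0.44  0.35  1.67 -0.    1.12 -2.15]
upright tab (np.int64(0), None) flat tab (np.int64(999), array([ -34., -232.,   95.])) bar level (np.int64(0), None) bar up (np.int64(348), array([  15., -197.,  137.]))
160 ['16,-123,596', '13,-125,615', '13,-129,615', '12,-133,615', '12,-138,613', '-', '-', '-', '-', '-', '-']
164 ['10,-121,610', '9,-124,615', '8,-128,616', '8,-133,615', '-', '-', '-', '-', '-', '-', '-']
168 ['5,-120,615', '5,-124,617', '4,-128,616', '4,-132,616', '-', '-', '-', '-', '-', '-', '-']
172 ['1,-11
[... 831 characters left out ...]
,-119,618', '-33,-123,618', '-21,-197,92', '-22,-207,93', '-24,-216,94', '-25,-226,92', '-26,-236,89', '-27,-244,94', '-28,-254,89', '-']
208 ['-36,-114,620', '-36,-118,619', '-', '-31,-196,91', '-32,-205,93', '-33,-215,94', '-34,-224,92', '-35,-234,92', '-37,-243,92', '-38,-253,90', '-']
212 ['-40,-113,620', '-40,-117,621', '-', '-40,-195,94', '-41,-204,94', '-42,-214,93', '-44,-223,91', '-45,-232,94', '-46,-242,94', '-47,-251,93', '-']
216 ['-44,-113,621', '-44,-117,620', '-', '-', '-', '-', '-', '-', '-', '-', '-']
220 ['-48,-112,621', '-48,-116,620', '-', '-', '-', '-', '-', '-', '-', '-', '-']
t 38.67 pos [606.  -17.7 248. ] F [0.4 0.5 0. ] w -0.1 q [-0.17  0.26  1.43 -0.    1.46 -1.89]
```

Checked by depth: tab flat (y −197 to −254, z ≈ 93) against its stop, and bar upright. Now the lever, with the tool tilted to match it.

```bash
cat >> h.py <<'E'
U3=np.block([[UM,np.zeros((2,1))],[np.zeros((1,2)),np.ones((1,1))]])
def lev(phi,rho,pv):
    c,s=np.cos(phi),np.sin(phi)
    R=U3@np.array([[-c,0,-s],[0,1,0],[s,0,-c]])
    return uw(pv[0]+rho*s,pv[1],pv[2]+rho*c),R
E
python3 - <<'E'
from h import *
pv=[17,-153.5,55]
ctrl.gripper_to(55,60)
ctrl.move_ptp(*lev(.25,200,pv)); ctrl.hold(.2)
s,p,d=wrist(); X,W=wcloud(s,d); Q=np.dstack([(W[...,:2]-S0)@UM,W[...,2]])
k=(d>0)&(abs(Q[...,0]-52)<30)&(abs(Q[...,1]+153)<25)&(Q[...,2]>185)&(Q[...,2]<212); q=Q[k]
print(k.sum(),np.percentile(q,[2,50,98],axis=0).round(1)); k2=(d>0)&(abs(Q[...,1]+153)<30)&(Q[...,2]>110)&(Q[...,2]<170)&(Q[...,0]>15)&(Q[...,0]<70); print('grip',np.percentile(Q[k2],[2,50,98],axis=0).round(1)); save('w9',p); st()
E
```

```text
1046 [[  43.7 -162.7  186.8]
 [  55.4 -154.2  205. ]
 [  68.8 -145.6  208.2]]
grip [[  28.4 -160.1  112.1]
 [  35.  -154.1  138. ]
 [  39.4 -148.3  168.9]]
t 39.88 pos [634.3 -76.1 249.8] F [-0.2  1.   0.6] w 54.7 q [-0.21  0.5   1.13 -0.09  1.75 -1.93]
```

```bash
python3 - <<'E'
from h import *
pv=[18,-154.2,55]
ctrl.move_l(*lev(.25,200,pv),vel=200)
print(ctrl.move_l(*lev(.25,99,pv),vel=120,threshold=15)); st()
ctrl.gripper_to(0,60); ctrl.hold(.2); st()
for phi in np.r_[.25:-.36:8j][1:]:
    hit=ctrl.move_l(*lev(phi,99,pv),vel=60,threshold=40); s=sensors.read_state()
    print(round(phi,2),hit,wu(s['eef_pos']),s['force'].round(1),round(s['grip_width'],1))
    if hit: break
ctrl.hold(.3); st()
s,p,d=wrist(); save('w10',p); np.savez('pics/w10',p=p,d=d,pos=s['eef_pos'],rot=s['eef_rot'])
pt,_=grab('top'); q,dq=grab('side'); np.savez('pics/side3',p=q,d=dq)
save('c11',np.hstack([cv2.resize(p,(400,300)),cv2.resize(q[110:290,200:380],(400,300),interpolation=2)]))
E
```

```text
False
t 41.12 pos [612.  -81.3 151.9] F [-0.6  0.   0.6] w 54.9 q [-0.22  0.52  1.29 -0.09  1.56 -1.93]
t 41.77 pos [611.7 -80.9 151.6] F [-0.   2.   3.4] w 13.7 q [-0.22  0.52  1.29 -0.09  1.56 -1.93]
0.16 False [  34.4 -154.1  153.3] [2.4 2.4 2.8] 13.6
0.08 False [  26.  -154.1  154.1] [4.3 4.7 3.1] 13.7
-0.01 False [  17.5 -154.1  154.3] [3.1 3.1 2. ] 14.1
-0.1 False [   8.9 -154.1  153.6] [3.  4.1 2.5] 13.8
-0.19 False [   0.4 -154.2  152.3] [4.4 4.3 2.5] 14.2
-0.27 False [  -8.3 -154.2  150.1] [4.  2.9 0. ] 14.0
-0.36 False [ -15.4 -154.2  147.8] [ 8.4  4.9 -1.4] 14.0
t 44.12 pos [554.  -89.5 147.7] F [6.  4.2 0.1] w 13.8 q [-0.43  0.06  1.93  0.25  0.87 -2.28]
```

View pics/c11.png

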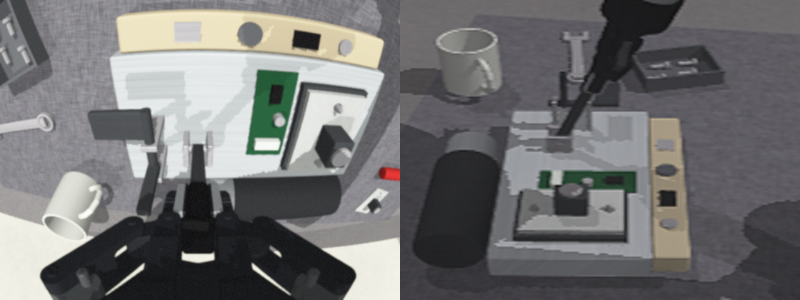

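```bash
python3 - <<'E'
from h import *
f=np.load('pics/w10.npz'); s=dict(eef_pos=f['pos'],eef_rot=f['rot']); X,W=wcloud(s,f['d']); Q=np.dstack([(W[...,:2]-S0)@UM,W[...,2]])
k=(f['d']>0)&(abs(Q[...,1]+154)<9)&(Q[...,2]>75)&(Q[...,2]<125)&(abs(Q[...,0])<60); q=Q[k]
a=np.polyfit(q[:,2],q[:,0],1); print(k.sum(),'lever lean',np.arctan(a[0]))
k=(f['d']>0)&(Q[...,0]>-48)&(Q[...,0]<-20)&(Q[...,1]>-260)&(Q[...,1]<-212)&(Q[...,2]>70); print('tab z',np.median(Q[k][:,2]),k.sum())
f=np.load('pics/side3.npz'); P=cloud('side',f['d']); Z=np.dstack([(P[...,:2]-S0)@UM,P[...,2]])
w=(f['p'].min(2)>120)&(abs(Z[...,0])<50)&(abs(Z[...,1])<36)&(abs(Z[...,2]-58)<8); print('plate top z',np.median(Z[w][:,2]),Z[w].std(0)[2],w.sum(),np.polyfit(Z[w][:,0],Z[w][:,2],1),np.polyfit(Z[w][:,1],Z[w][:,2],1))
st(); ctrl.hold(.5); st(); ctrl.finish_job()
E
```

```text
541 lever lean -0.348947840657386
tab z 94.92743238700419 2016
plate top z 57.1931316325351 1.5257088460944126 495 [2.74672598e-05 5.72121177e+01] [4.87433709e-03 5.71667934e+01]
t 44.27 pos [554.  -89.5 147.8] F [5.9 3.6 0.8] w 14.0 q [-0.43  0.06  1.93  0.25  0.87 -2.28]
t 44.77 pos [554.  -89.5 147.8] F [6.1 3.6 0.2] w 14.0 q [-0.43  0.06  1.93  0.25  0.87 -2.28]
the job is handed in; nothing more can be done
```

I fitted the brake plate, flipped the catch fully over, and pulled the lever back to its stop. I handed the job in at about 45 s with the gripper still holding the black grip.

**Last checks:**

| Item | Measured | Expected |
|---|---|---|
| Plate top height | about 57.2 mm, level within 0.005 rad, both pins in their holes | 58 mm |
| Catch tab | lying flat at z ≈ 94 mm, pressed onto its stop, bar upright | fully over |
| Lever lean | −0.349 rad (joint value about 0.6) | −0.35 rad |
| Grip width and pull | 14 mm wide, about 6–8 N | 14 mm, about 8 N spring force |

**What went wrong or disagreed:**
- **Fingertip length:** the shut fingertips end about 8.5 mm behind the TCP, not 25 mm ahead as stated. I found this by touching the bare chassis.
- **First catch attempt:** because of that, my first push passed over the tab without moving it, and I repeated it at the right height.
- **Plate grip:** the plate was probably held higher than intended, near its round stub. The gripper read 18–21 mm there, which matches neither the 24 mm stub nor the 28 mm block. The plate still stayed level and was set down gently.
- **Tools, tray and mug:** the arm never went near them and they looked in place in the last picture, but I did not measure them.

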